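# Vibration reading on a vacuum pump bearing

### The arm

A 6-joint arm with a two-finger parallel gripper is mounted at the origin on the work surface. World frame = base frame: x ahead of the robot, y to its left, z up, the work surface at z = 0. Lengths are in m, angles in rad, forces in N, time in s.
With the tool pointing down it reaches from about 0.25 to 0.725 m from the base axis. Payload 4 kg.
Tool frame: the origin (TCP) lies midway between the tips of the shut fingers; the grasp point (between the pads) lies 19 mm behind it; z points along the fingers, y is the direction in which the jaws open and shut (so a half turn about z gives the same grasp; the last joint's range is limited). The gripper opens to 85 mm and grips with 20 to 120 N. Pads are 22 mm wide; open, the fingers measure 114 mm over their backs; the gripper's body (76 mm by 85 mm) begins 54 mm behind the grasp point. The pads swing forward as they close: fully open they stand 13 mm farther back than shut.
Start: joints at [1.184, 0.241, 0.005, 1.335, 0, 1.571], TCP at [0.189, 0.463, 0.231] pointing down, gripper open.
Joint ranges: [-2.72, 2.72], [-1.05, 1.87], [-1.09, 1.28], [-1.99, 2.15], [-1.42, 1.44], [-3.14, 3.14]. Speed limits (rad/s): [2.79, 2.79, 3.14, 3.14, 3.14, 3.14].

### API

Orientations are given as a 3x3 rotation matrix whose columns are the frame's x, y, z axes.
In Python, from rig import arm gives the robot as it stands.
- The arm moves only by the shell command python3 -m inch 'ROWS' [FORCE]. ROWS is JSON, a list of rows, each a list of 3 entries, a list of its own where there are three numbers: the shift along the tool's x, y, z in cm, then the turn about the tool's z in degrees, then the finger opening in cm, from 0 to 8.54. In form: [[[dx, dy, dz], twist, hand], ...]. A call has 1 to 12 rows; each row is the pose to reach, as a shift and turn from the pose measured when the call began, along the tool's axes at that moment; what a row does not reach only later rows make up. A row lasts 1/12 s, in which the tool goes at most 41.7 mm and 7.16 degrees, less where a joint would pass 70% of its speed; a pose out of reach is approached as far as the arm can. A call with a gripper value outside its range is refused whole. The fingers move at their own pace and stop on an object; FORCE is the grip in N (left out, the last holds). Time passes only in rows, so rows that repeat a pose let the fingers close. It gives the time, the measured TCP pose, the force and the opening at its end, in the units of the state.
- arm.sense(): the state, without advancing time (a new reading comes with each control period).
- arm.get_image(name): name is "scene" or "top" or "wrist"; returns a dict with "img" (480x640x3 uint8, red, green, blue), "K" (3x3 intrinsics, pixels), "view" (4x4, takes a point from world to camera coordinates). Camera axes: x right, y down, z forward; pixel columns grow to the right and rows downward; lengths in m; the calibration is good to about 2 mm. A picture is of the moment at which its call begins. There is no depth.
- arm.finish_job(): hands the job in, once; it reports no verdict.
The state is a dict: "clock": time; "joint_pos": joint angles; "qd": joint speeds; "tau": joint torques, N m; "position": TCP position; "ee_rot": TCP orientation; "wrist_force": force on the tool from outside, world axes, zero at the start; "wrist_torque": the same for the moment, N m; "finger_gap": finger opening in m.
Only numpy, scipy, OpenCV 4.12 (cv2) and the standard library are available. Lean on these libraries where they do the work, as an engineer would, in place of code of your own. Each camera call takes 0.05 s, during which the arm holds its last target.

### The job

First switch the vacuum pump on with the rocker switch on its terminal box, then draw the vibration pen out of the tool rack and take a reading at the drive-end bearing: set the pen's tip on the middle of the round steel pad beside the oil case (not the pad beside the fan cowl), with the pen square to the pad's sloping face, pressing lightly so that the sprung tip is pushed about half-way in. The program finishes while the robot is still holding the pen steady on the pad like that. Never press or knock the pen hard against the pump, do not drop it, and leave the screwdriver, torch, oil bottle and spanner alone.

Things in the scene. Friction and masses are not known exactly. Their poses are not given: they have to be found in the camera images.
- pump: (All sizes in mm.) Vacuum pump, fixed to the bench, 124 wide (x), 356 long (y). Origin: on the bench under its middle; z up; shaft along y, 85 above the bench. From the -y end: oil case (y=-174 to -60, top 148 high), round drive-end bearing bracket (radius 58, to y=-4), finned motor under the terminal box (to y=110), fan-end shield (to y=136), fan cowl (radius 60, to y=182).
- pump_inlet (a point): Centre of the top of the pump's steel inlet flange (40 in diameter) on the oil case, at x=22, y=-128 in the pump's frame and 182 above the bench: the highest part beside the drive-end pad.
- switch (a joint): Black V-shaped rocker switch in the top of the terminal box (76 by 88, top 174 above the bench): two halves, each 20 long and 24 wide, pivot along the pump's y axis. 0 = off: the half on the pump's -x side (robot's side) slopes up. 0.44 = on: that half is pushed down level, its top 180 above the bench. Takes about 3 N at its end; stays where it is left (no spring).
- switch_end (a point): Point on the top of the rocker's raised half, 15 from the pivot towards the pump's -x side and 185 above the bench when off; push it straight down some 6.
- drive_pad: THE PAD TO MEASURE: round flat steel pad, 25 in diameter, with a small dark centre mark, on the drive-end bearing bracket beside the oil case. Origin: centre of its face, 142 above the bench. z axis: straight out of the face, 30 degrees from vertical, leaning to the pump's -x side (towards the robot). y axis: the pump's y axis.
- fan_pad: A second pad just like it, on the fan-end shield beside the fan cowl, 153 farther along the pump's +y axis; not to be used. Origin: centre of its face.
- pen_grip (a point): Vibration pen, upright, tip down, in one of the rack's holes: round black body 26 in diameter, 95 long above the shoulder that rests on the rack, grey cap, small display window on its side; below the shoulder a steel nose (15 thick, 50 long) and a sprung tip. 60 to 130 g. Point: on its axis, 60 above the shoulder, 35 below the top; grip here from above. z axis: from tip to cap.
- pen_point (a point): The very end of the pen's sprung tip (round, radius 3), on the axis, 128 from pen_grip towards the tip when the tip is out; 22 above the bench at the start.
- pen_tip (a joint): How far the pen's sprung tip is pushed in, in m: 0 = fully out, 0.010 = fully in. It starts to move at 2 N and takes 4.5 N half-way and 7 N fully in (500 N/m).
- tool_rack: Aluminium tool rack, fixed to the bench: a plate 70 (x) by 250 (y), its top 90 above the bench, on two end walls, with three 20 holes in a row along its y axis at y=-80, 0 and 80. Origin: on the bench under its middle. The pen, the screwdriver and the torch stand in the holes, in any order.
- screwdriver_mid (a point): Screwdriver with a black waisted handle (30 in diameter, top 90 above the rack plate) in another hole of the rack; to be left alone. The point is the middle of its handle.
- torch_mid (a point): Short black pocket torch, head 32 in diameter and 34 high above the rack plate, in another hole of the rack; to be left alone. The point is the middle of its head.
- oil_bottle_mid (a point): Amber oil bottle, 72 in diameter and 170 high, upright on the bench at the far side; to be left alone. The point is half-way up.
- spanner: Steel spanner, 170 long, lying flat on the bench on the far side of the rack; to be left alone.

How it is judged:
On the way, in this order (a step that is already met when the one before it is completed fails the run):
1. the pump is switched on: the rocker is over (value of joint switch above 0.36 rad), for 0.2 s.
2. the pen is drawn up out of the rack in the gripper, its tip clear of the plate (height (world z) of pen_point above 0.1 m and contact force between the fingers and pen above 1 N), for 0.2 s.
At the end, for the whole second after the job is handed in: Switch on (past 0.36 of 0.44 rad); pen held still (under 20 mm/s) in the gripper, tip within 7 mm of the drive-end pad's centre, pen within 0.17 rad (10 degrees) of square to its face, tip pushed in 1.5 to 9 mm of 10, pressing on the pad with 1.5 to 10 N (value of joint switch above 0.36 rad and distance between pen_point and drive_pad below 0.007 m and angle between the z axis of pen_grip and the z axis of drive_pad, either way round below 0.17 rad and value of joint pen_tip between 0.0015 and 0.009 m and contact force between pen and drive_pad between 1.5 and 10 N and contact force between the fingers and pen above 2 N and linear speed of pen below 0.02 m/s); the arm keeps its last pose, push and grip.
It fails at once if the pen is pressed or knocked hard on the pump (over 20 N) (contact force between pen and pump above 20 N).
It fails at once if the pen is dropped (height (world z) of pen_grip below 0.07 m).
It fails at once if the screwdriver or the torch is disturbed (over 30 mm) (distance of any of screwdriver_mid, torch_mid from where it was at the start of the episode above 0.03 m).
It fails at once if the oil bottle or the spanner is disturbed (over 30 mm) (distance of any of oil_bottle_mid, spanner from where it was at the start of the episode above 0.03 m).
It also fails if it takes over 48 s, if anything falls off the work surface, if the arm or the gripper's body presses on something with over 40 N, if the wrist force passes 120 N, or if a joint passes its speed limit or range.

## Working session

There is one attempt and no reset: what is moved stays moved. The work goes in short steps, Python scripts to look and compute and a shell command to move; the robot and the scene stay as the last step left them, time stands still between calls to the robot, and variables do not carry over. Pictures are saved under pics/ and viewed, and the job is handed in when it is done.

```bash
ls; mkdir -p pics; python3 - <<'E'
from rig import arm
import cv2
s=arm.sense(); print({k:s[k] for k in ("clock","position","ee_rot","finger_gap","wrist_force")})
for n in("scene","top","wrist"):
    d=arm.get_image(n); cv2.imwrite(f"pics/{n}0.png",d["img"][:,:,::-1]); print(n,d["K"].tolist(),d["view"].round(4).tolist())
E
```

```text
pics
{'clock': 0.0, 'position': array([0.18837947, 0.46249286, 0.23041499]), 'ee_rot': array([[-9.26119476e-01,  3.77229508e-01, -7.83194397e-04],
       [ 3.77230321e-01,  9.26117504e-01, -1.91141756e-03],
       [ 4.28693475e-06, -2.06564570e-03, -9.99997867e-01]]), 'finger_gap': 0.08555392399418393, 'wrist_force': array([-0.46254625, -0.71527805,  0.44569992])}
scene [[435.98074830388526, 0.0, 311.25439892333037], [0.0, 435.98074830388526, 249.2379264091097], [0.0, 0.0, 1.0]] [[0.1169, 0.9931, -0.0012, -0.0351], [0.8404, -0.0995, -0.5327, -0.4754], [-0.5292, 0.0612, -0.8463, 1.229], [0.0, 0.0, 0.0, 1.0]]
top [[471.3412864887713, 0.0, 318.95439920952134], [0.0, 471.3412864887713, 246.5525177271912], [0.0, 0.0, 1.0]] [[-0.0238, -0.9997, -0.0016, -0.0393], [-0.9803, 0.0237, -0.1962, 0.64], [0.1961, -0.0031, -0.9806, 0.8892], [0.0, 0.0, 0.0, 1.0]]
wrist [[351.20363177545397, 0.0, 317.83329450891426], [0.0, 351.20363177545397, 240.402588347773], [0.0, 0.0, 1.0]] [[0.3772, 0.9261, -0.0024, -0.4985], [0.887, -0.3605, 0.2886, -0.0361], [0.2664, -0.111, -0.9575, 0.3798], [0.0, 0.0, 0.0, 1.0]]
```

View pics/scene0.png

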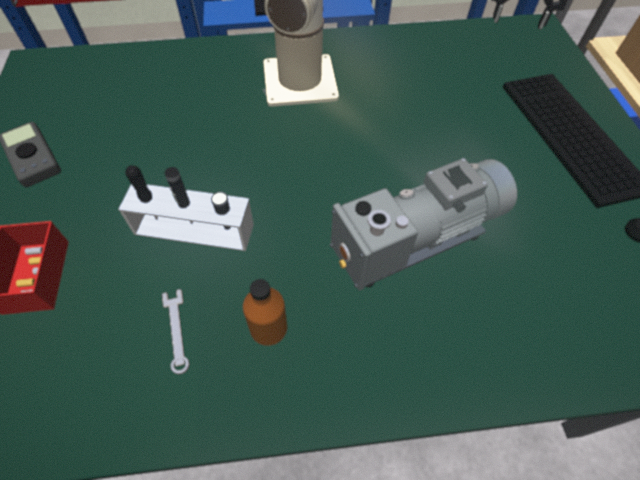

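View pics/top0.png

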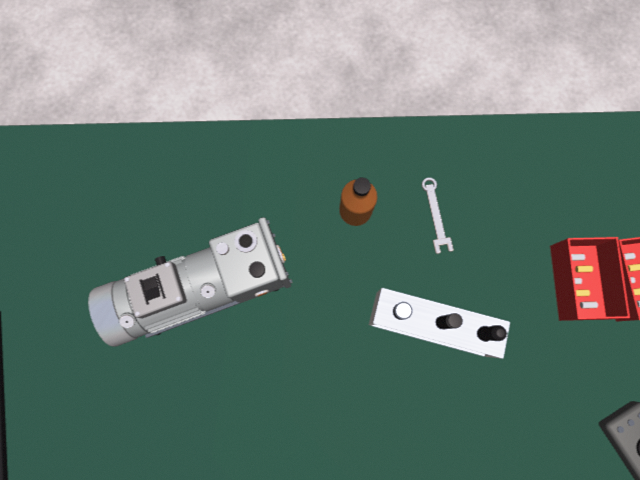

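View pics/wrist0.png

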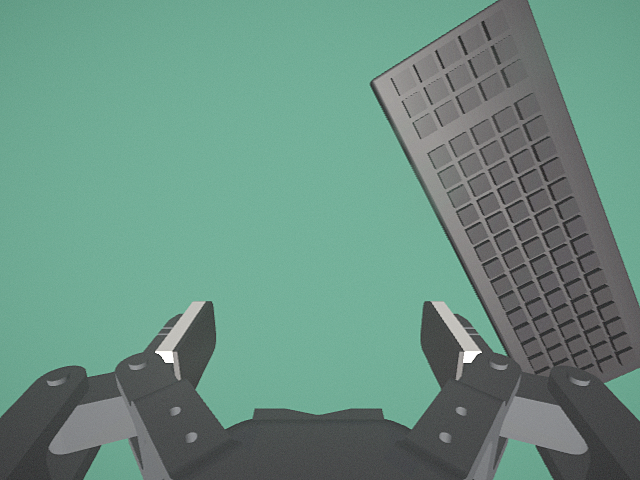

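```bash
python3 - <<'E'
import cv2,numpy as np
a=cv2.imread("pics/scene0.png");b=cv2.imread("pics/top0.png")
r=lambda i,x0,y0,x1,y1,f:cv2.resize(i[y0:y1,x0:x1],None,fx=f,fy=f,interpolation=cv2.INTER_CUBIC)
cv2.imwrite("pics/za.png",r(a,110,150,270,260,5)); cv2.imwrite("pics/zb.png",r(b,360,280,520,370,5))
cv2.imwrite("pics/zc.png",r(a,320,150,530,300,3.8)); cv2.imwrite("pics/zd.png",r(b,80,210,300,355,3.6))
E
```

```text
(no output)
```

View pics/za.png

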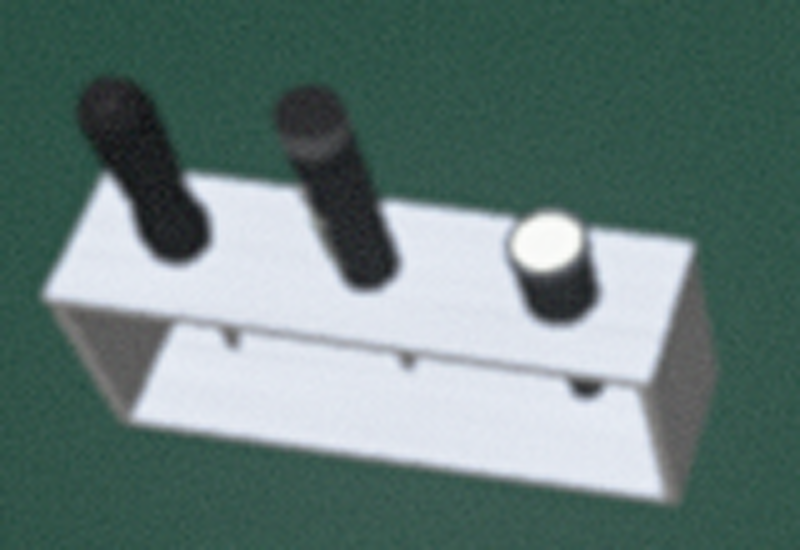

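View pics/zb.png

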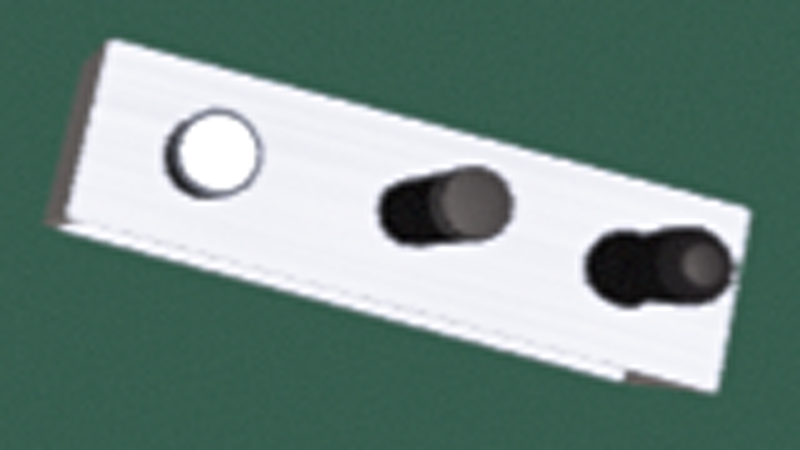

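View pics/zc.png

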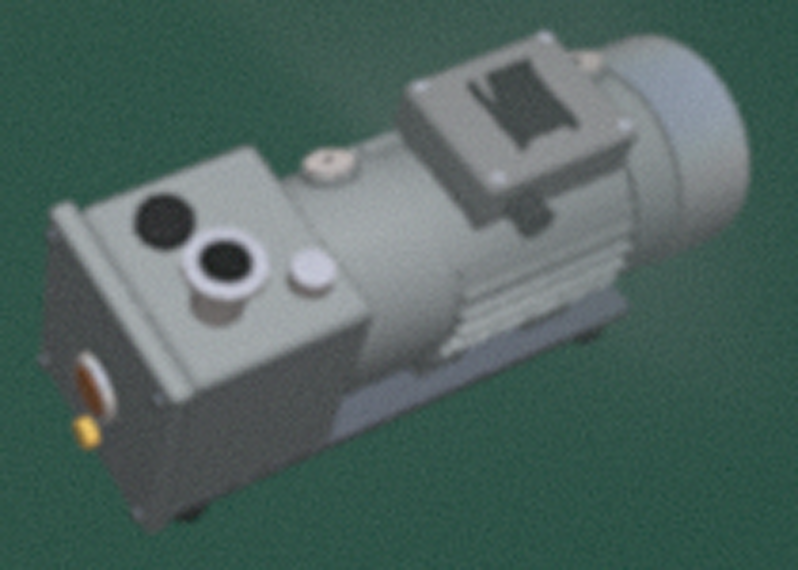

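View pics/zd.png

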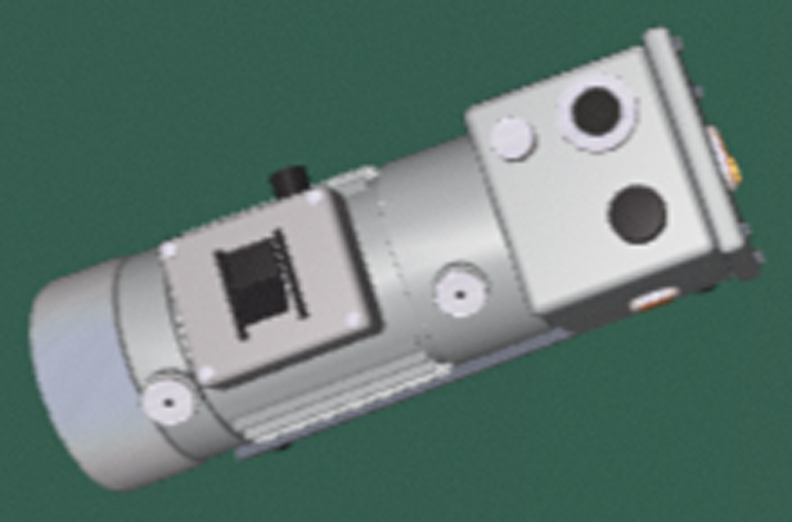

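```bash
cat > h.py <<'E'
import numpy as np,cv2
from rig import arm
def cam(n):
    d=arm.get_image(n); return d["K"],d["view"],d["img"]
def onz(K,V,uv,z):
    R,t=V[:3,:3],V[:3,3]; c=-R.T@t; r=R.T@np.linalg.inv(K)@np.array([*uv,1.]); return c+r*(z-c[2])/r[2]
def tri(C):
    A=[];b=[]
    for K,V,uv in C:
        P=K@V[:3]; 
        for i in(0,1): A.append(P[i,:3]-uv[i]*P[2,:3]); b.append(uv[i]*P[2,3]-P[i,3])
    x,res,_,_=np.linalg.lstsq(np.array(A),np.array(b),rcond=None); return x
def proj(K,V,p):
    q=K@(V[:3,:3]@np.asarray(p)+V[:3,3]); return q[:2]/q[2]
E
python3 - <<'E'
from h import *
Ks,Vs,_=cam("scene");Kt,Vt,_=cam("top")
pt={"dpad":((207.8,291.9),(406.8,192.4),.142),"fpad":((126.7,321.9),(475,166),.142),"inlet":((245.8,240.8),(379.7,218.9),.182),"cap":((455.6,320.6),(172.2,172.6),.185),
"boxc1":((80+167/3.6,210+249/3.6),(320+545/3.8,150+38/3.8),.174)}
for k,(t,s,z) in pt.items():
    print(k,"top@z",onz(Kt,Vt,t,z).round(4),"scene@z",onz(Ks,Vs,s,z).round(4),"tri",tri([(Kt,Vt,t),(Ks,Vs,s)]).round(4))
# rocker corners in top
for c in((218,255),(278,233),(303,315),(242,337),(250,288),(167,249),(314,198),(354,318),(207,372)):
    print(c,onz(Kt,Vt,(80+c[0]/3.6,210+c[1]/3.6),.174)[:2].round(4))
E
```

```text
dpad top@z [0.544  0.1495 0.142 ] scene@z [0.5453 0.1545 0.142 ] tri [0.5446 0.152  0.1411]
fpad top@z [0.4936 0.2939 0.142 ] scene@z [0.4951 0.3046 0.142 ] tri [0.495  0.2989 0.1415]
inlet top@z [0.6286 0.0749 0.182 ] scene@z [0.6286 0.0797 0.182 ] tri [0.6289 0.077  0.1824]
cap top@z [ 0.4803 -0.2838  0.185 ] scene@z [ 0.4827 -0.2781  0.185 ] tri [ 0.4802 -0.2818  0.1828]
boxc1 top@z [0.5664 0.2857 0.174 ] scene@z [0.5054 0.2681 0.174 ] tri [0.5554 0.2497 0.2319]
(218, 255) [0.5629 0.2606]
(278, 233) [0.573  0.2318]
(303, 315) [0.5326 0.2179]
(242, 337) [0.5227 0.247 ]
(250, 288) [0.5463 0.2442]
(167, 249) [0.5664 0.2857]
(314, 198) [0.5899 0.2148]
(354, 318) [0.5306 0.1931]
(207, 372) [0.5063 0.263 ]
```

```bash
cat >> h.py <<'E'
def goto(p,yaw=None):
    s=arm.sense();R=s["ee_rot"];d=R.T@(np.asarray(p)-s["position"])*100
    a=np.degrees(np.arctan2(R[1,1],R[0,1]))
    print("t",round(s["clock"],2),"pos",s["position"].round(4),"yawy",a.round(1),"F",s["wrist_force"].round(2),"gap",round(s["finger_gap"],4),"\n shift cm",d.round(2),"twist",None if yaw is None else round(-(yaw-a),1))
E
python3 -c "
from h import *
goto((.534,.237,.205),109.2)"
```

```text
t 0.25 pos [0.1885 0.4628 0.2309] yawy 67.8 F [-0.01  0.64  0.14] gap 0.0853 
 shift cm [-40.51  -7.88   2.6 ] twist -41.4
```

```bash
python3 -m inch '[[[-10,-2,0],-14,0],[[-20,-4,0],-28,0],[[-30,-6,0],-41.4,0],[[-40.5,-7.9,0],-41.4,0],[[-40.5,-7.9,0],-41.4,0],[[-40.5,-7.9,0],-41.4,0],[[-40.5,-7.9,0],-41.4,0],[[-40.5,-7.9,0],-41.4,0],[[-40.5,-7.9,0],-41.4,0],[[-40.5,-7.9,0],-41.4,0],[[-40.5,-7.9,0],-41.4,0],[[-40.5,-7.9,0],-41.4,0]]'
python3 - <<'E'
from h import *
goto((.534,.237,.183),109.2)
K,V,i=cam("wrist"); cv2.imwrite("pics/w1.png",i[:,:,::-1])
for p in((.5336,.237,.185),(.5478,.242,.176),(.5445,.151,.142)): print(proj(K,V,p).round(0))
E
```

```text
clock: 1.25
position: [0.5378, 0.2332, 0.2299]
ee_rot: [[-0.946, -0.323, 0.001], [-0.323, 0.946, -0.002], [-0.0, -0.002, -1.0]]
wrist_force: [-0.3, -0.1, -0.5]
finger_gap: 0.0001
t 1.25 pos [0.5378 0.2332 0.2299] yawy 108.9 F [-0.31 -0.07 -0.48] gap 0.0001 
 shift cm [0.24 0.49 4.69] twist -0.3
[326. 267.]
[325. 285.]
[198. 219.]
```

View pics/w1.png

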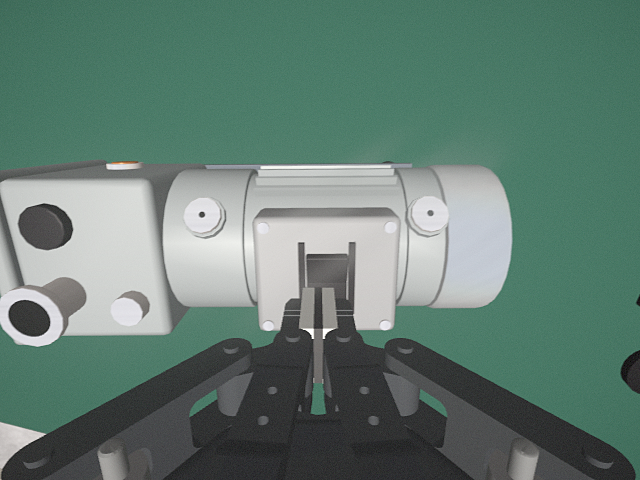

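```bash
python3 -m inch '[[[0.2,0.5,2.5],0,0],[[0.2,0.5,4.0],0,0],[[0.2,0.5,4.5],0,0],[[0.2,0.5,4.8],0,0],[[0.2,0.5,5.0],0,0],[[0.2,0.5,5.05],0,0],[[0.2,0.5,5.05],0,0]]'
python3 - <<'E'
from h import *
goto((.534,.237,.1795))
K,V,i=cam("wrist"); cv2.imwrite("pics/w2.png",i[:,:,::-1])
for p in((202,215),): print(onz(K,V,p,.142))
E
```

```text
clock: 1.88
position: [0.5324, 0.2395, 0.1805]
ee_rot: [[-0.945, -0.326, 0.001], [-0.326, 0.945, -0.0], [-0.001, -0.001, -1.0]]
wrist_force: [0.1, 0.3, 1.0]
finger_gap: -0.0004
t 1.88 pos [0.5324 0.2395 0.1805] yawy 109.0 F [0.08 0.29 1.02] gap -0.0004 
 shift cm [-0.07 -0.28  0.1 ] twist None
[0.51951276 0.171263   0.142     ]
```

View pics/w2.png

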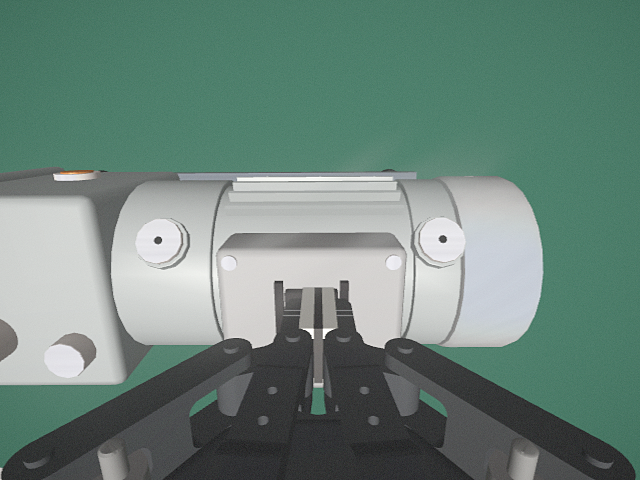

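```bash
python3 -m inch '[[[0,0,0.1],0,0],[[0,0,0.2],0,0],[[0,0,0.25],0,0],[[0,0,0.25],0,0]]'
python3 - <<'E'
from h import *
goto((.534,.237,.1795))
K,V,i=cam("wrist"); cv2.imwrite("pics/w3.png",i[:,:,::-1])
E
python3 -m inch '[[[0,0,-3],0,0],[[0,0,-6],0,0],[[0,0,-6],0,0],[[0,0,-6],0,0]]'
python3 - <<'E'
from h import *
K,V,i=cam("wrist"); cv2.imwrite("pics/w4.png",i[:,:,::-1])
K,V,i=cam("top"); cv2.imwrite("pics/t4.png",i[:,:,::-1])
E
```

```text
clock: 2.27
position: [0.533, 0.2397, 0.1795]
ee_rot: [[-0.946, -0.326, 0.003], [-0.326, 0.946, 0.001], [-0.003, -0.0, -1.0]]
wrist_force: [-4.0, -0.3, 8.2]
finger_gap: -0.0002
t 2.27 pos [0.533  0.2397 0.1795] yawy 109.0 F [-3.95 -0.25  8.23] gap -0.0002 
 shift cm [-0.01 -0.29 -0.  ] twist None
clock: 2.65
position: [0.5347, 0.2403, 0.2419]
ee_rot: [[-0.946, -0.325, 0.009], [-0.325, 0.946, 0.003], [-0.009, 0.0, -1.0]]
wrist_force: [0.3, -1.1, -0.8]
finger_gap: -0.0001
```

View pics/w4.png

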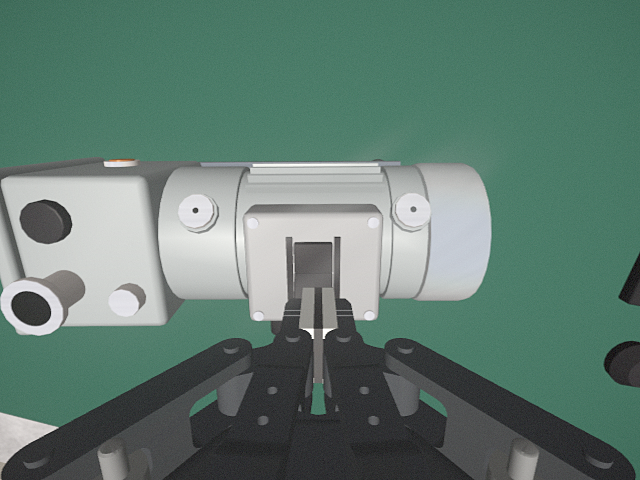

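```bash
python3 - <<'E'
from h import *
K,V,i=cam("wrist")
a=cv2.resize(i[180:330,150:450],None,fx=2.6,fy=2.6,interpolation=cv2.INTER_CUBIC)
cv2.imwrite("pics/w5.png",a[:,:,::-1])
K2,V2,t=cam("top")
b=cv2.resize(t[220:350,80:260],None,fx=4,fy=4,interpolation=cv2.INTER_CUBIC)
cv2.imwrite("pics/t5.png",b[:,:,::-1])
print(onz(K,V,(196,211),.142),onz(K,V,(413.5,210),.142))
# rack
g=cv2.cvtColor(t,cv2.COLOR_RGB2GRAY)[270:370,360:520]
m=((g>185)*255).astype(np.uint8); m=cv2.morphologyEx(m,cv2.MORPH_CLOSE,np.ones((25,25)))
c=max(cv2.findContours(m,0,2)[0],key=cv2.contourArea); q=cv2.boxPoints(cv2.minAreaRect(c))+[360,270]
for p in q: print(p,onz(K2,V2,p,.09))
w=[onz(K2,V2,p,.09) for p in q]; print("mean",np.mean(w,0),np.linalg.norm(w[0]-w[1]),np.linalg.norm(w[1]-w[2]))
goto((.4803,-.2838,.23),75)
E
```

```text
[0.53756504 0.15245888 0.142     ] [0.48781647 0.29484231 0.142     ]
[360.00000763 325.00000381] [ 0.47970049 -0.12883663  0.09      ]
[375.63193512 275.61730003] [ 0.57341611 -0.16299716  0.09      ]
[521.87719727 321.91076279] [ 0.47815254 -0.43669533  0.09      ]
[506.24526978 371.29346466] [ 0.38812039 -0.39775829  0.09      ]
mean [ 0.47984738 -0.28157185  0.09      ] 0.09974748150566407 0.28980309851888963
t 2.85 pos [0.5323 0.2393 0.238 ] yawy 109.0 F [ 0.45  0.53 -0.28] gap 0.0003 
 shift cm [ 21.94 -47.77   0.81] twist 34.0
```

View pics/w5.png

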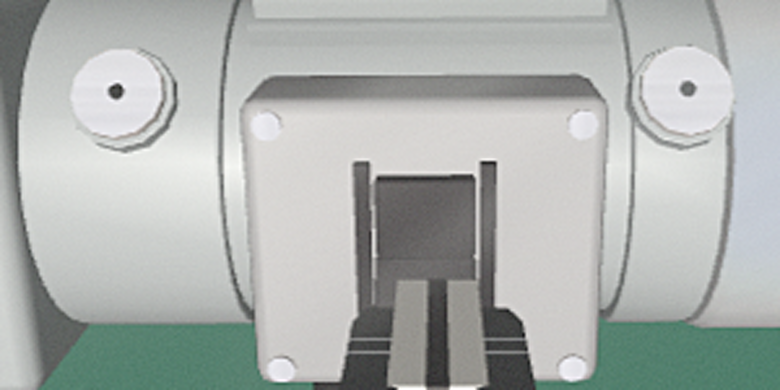

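View pics/t5.png

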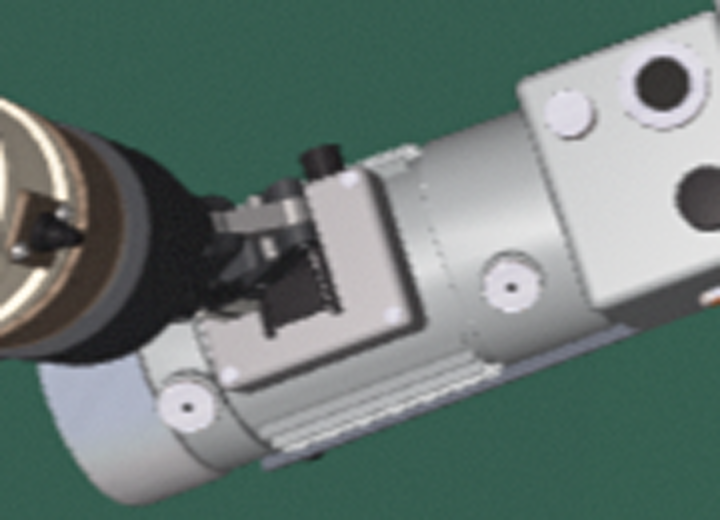

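```bash
python3 -m inch '[[[3.5,-8,0],7,0],[[7,-15,0],14,0],[[10.5,-23,0],21,3],[[14,-31,0],28,6],[[17.5,-39,0],34,6],[[21.9,-47.5,0],35,6],[[21.9,-47.5,0],35,6],[[21.9,-47.5,0],35,6],[[21.9,-47.5,0],35,6],[[21.9,-47.5,0],35,6],[[21.9,-47.5,0],35,6],[[21.9,-47.5,0],35,6]]'
python3 -m inch '[[[0,0,0],0,6],[[0,0,0],0,6],[[0,0,0],0,6]]'
python3 - <<'E'
from h import *
goto((.481,-.2815,.23),74)
K,V,i=cam("wrist"); cv2.imwrite("pics/w6.png",i[:,:,::-1])
print(proj(K,V,(.481,-.2815,.185)))
_,_,t=cam("top");b=cv2.resize(t[220:350,80:260],None,fx=4,fy=4,interpolation=cv2.INTER_CUBIC)
cv2.imwrite("pics/t6.png",b[:,:,::-1])
E
```

```text
clock: 3.85
position: [0.4811, -0.2596, 0.2369]
ee_rot: [[-0.961, 0.276, -0.001], [0.276, 0.961, 0.001], [0.001, 0.0, -1.0]]
wrist_force: [0.9, -0.4, -0.5]
finger_gap: 0.0601
clock: 4.1
position: [0.4804, -0.2592, 0.2356]
ee_rot: [[-0.961, 0.277, -0.003], [0.277, 0.961, 0.002], [0.004, 0.001, -1.0]]
wrist_force: [0.9, 0.6, -1.1]
finger_gap: 0.0598
t 4.1 pos [ 0.4804 -0.2592  0.2356] yawy 73.9 F [ 0.9   0.64 -1.07] gap 0.0598 
 shift cm [-0.67 -2.13  0.55] twist -0.1
[282.29380185 278.91233804]
```

View pics/w6.png

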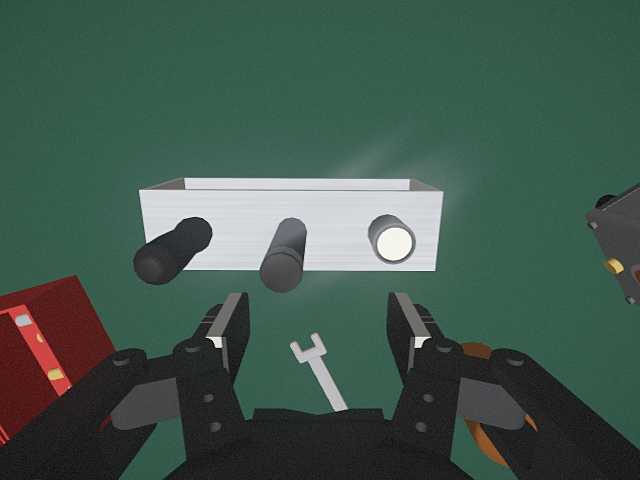

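View pics/t6.png

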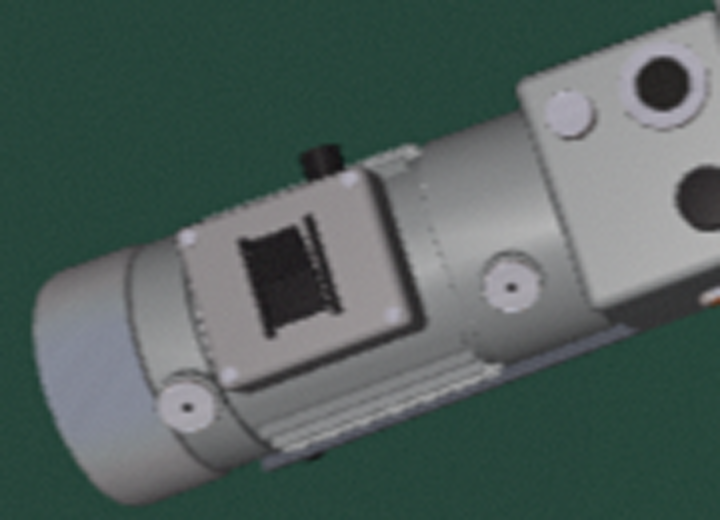

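```bash
python3 - <<'E'
from h import *
K,V,i=cam("wrist"); s=arm.sense();R=s["ee_rot"];p=s["position"]
print(s["position"])
for x in(-.011,.011):
  for z in(0,-.007,-.02): print(x,z,[proj(K,V,p+R@np.array([x,y,z])).round(0) for y in(-.03,.03)])
print(onz(K,V,(282,271),.185),onz(K,V,(290,230),.09), onz(K,V,(393,244),.124), onz(K,V,(154,264),.18))
K2,V2,_=cam("top");K3,V3,_=cam("scene")
print("torch top",onz(K2,V2,(403.6,310.7),.124),onz(K3,V3,(219.6,198.4),.124))
a=cv2.resize(i[180:330,130:450],None,fx=2.5,fy=2.5,interpolation=cv2.INTER_CUBIC)
cv2.imwrite("pics/w7.png",a[:,:,::-1])
E
```

```text
[ 0.48133615 -0.25793528  0.23664574]
-0.011 0 [array([253., 331.]), array([384., 331.])]
-0.011 -0.007 [array([251., 340.]), array([387., 340.])]
-0.011 -0.02 [array([245., 358.]), array([393., 358.])]
0.011 0 [array([251., 287.]), array([387., 287.])]
0.011 -0.007 [array([248., 294.]), array([390., 294.])]
0.011 -0.02 [array([241., 309.]), array([397., 309.])]
[ 0.47722475 -0.27922452  0.185     ] [ 0.47678002 -0.28162254  0.09      ] [ 0.50080966 -0.20447747  0.124     ] [ 0.45348975 -0.3531299   0.18      ]
torch top [ 0.50268914 -0.20715763  0.124     ] [ 0.50296346 -0.20263533  0.124     ]
```

View pics/w7.png

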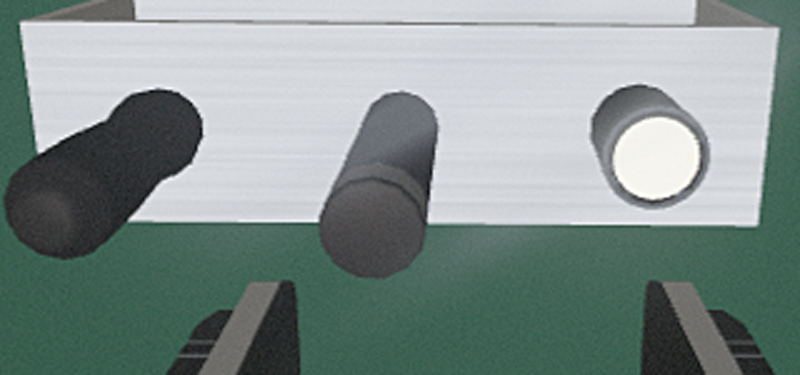

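```bash
python3 -c "
from h import *
goto((.479,-.281,.131),74)"
```

```text
t 4.35 pos [ 0.4816 -0.258   0.237 ] yawy 74.1 F [ 0.02  0.2  -0.01] gap 0.06 
 shift cm [-0.39 -2.28 10.6 ] twist 0.1
```

```bash
python3 -m inch '[[[-0.4,-2.3,0],0,6],[[-0.4,-2.3,0],0,6],[[-0.4,-2.3,3],0,6],[[-0.4,-2.3,6],0,6],[[-0.4,-2.3,9],0,6],[[-0.4,-2.3,10.6],0,6],[[-0.4,-2.3,10.6],0,6],[[-0.4,-2.3,10.6],0,6]]'
python3 - <<'E'
from h import *
goto((.479,-.281,.131),74)
K,V,i=cam("wrist"); cv2.imwrite("pics/w8.png",i[:,:,::-1])
E
```

```text
clock: 5.02
position: [0.4787, -0.28, 0.1305]
ee_rot: [[-0.962, 0.272, -0.003], [0.272, 0.962, 0.002], [0.003, 0.001, -1.0]]
wrist_force: [0.1, -0.1, 0.2]
finger_gap: 0.0597
t 5.02 pos [ 0.4787 -0.28    0.1305] yawy 74.2 F [ 0.08 -0.07  0.17] gap 0.0597 
 shift cm [-0.06 -0.09 -0.05] twist 0.2
```

View pics/w8.png

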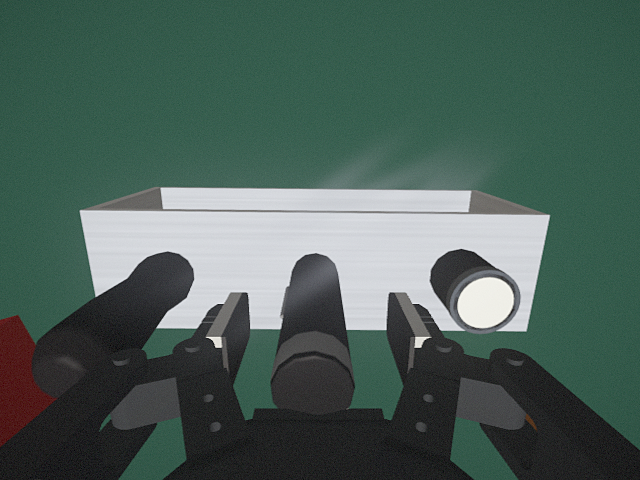

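```bash
python3 -m inch '[[[0,-0.1,0],0,2],[[0,-0.1,0],0,2],[[0,-0.1,0],0,2],[[0,-0.1,0],0,2],[[0,-0.1,0],0,2],[[0,-0.1,0],0,2]]' 40
python3 -m inch '[[[0,0,-1.5],0,2],[[0,0,-3],0,2],[[0,0,-4.5],0,2],[[0,0,-5.8],0,2],[[0,0,-5.8],0,2],[[0,0,-5.8],0,2]]' 
python3 - <<'E'
from h import *
goto((.479,-.281,.189),74)
K,V,i=cam("wrist"); cv2.imwrite("pics/w9.png",i[:,:,::-1])
_,_,a=cam("scene");cv2.imwrite("pics/s9.png",cv2.resize(a[120:270,100:300],None,fx=4,fy=4,interpolation=cv2.INTER_CUBIC)[:,:,::-1])
E
```

```text
clock: 5.57
position: [0.4806, -0.2824, 0.1339]
ee_rot: [[-0.962, 0.273, 0.003], [0.273, 0.962, -0.001], [-0.003, -0.0, -1.0]]
wrist_force: [-0.3, 0.1, 6.3]
finger_gap: 0.0253
clock: 6.07
position: [0.4807, -0.2825, 0.1922]
ee_rot: [[-0.962, 0.273, 0.004], [0.273, 0.962, -0.002], [-0.005, -0.001, -1.0]]
wrist_force: [-0.4, 0.1, -1.6]
finger_gap: 0.0248
t 6.07 pos [ 0.4807 -0.2825  0.1922] yawy 74.2 F [-0.35  0.12 -1.58] gap 0.0248 
 shift cm [0.2  0.1  0.32] twist 0.2
```

View pics/w9.png

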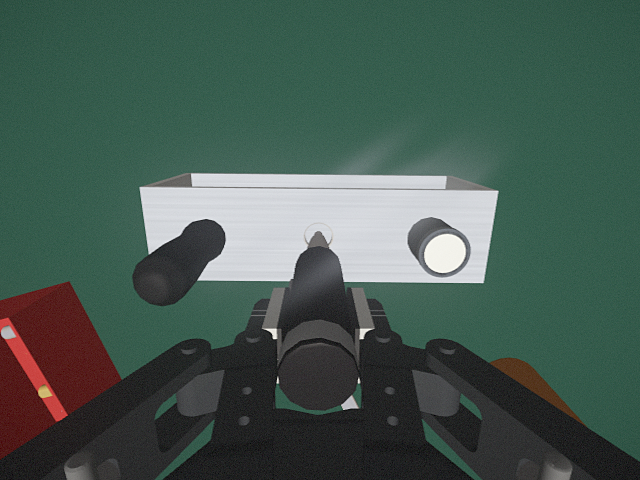

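View pics/s9.png

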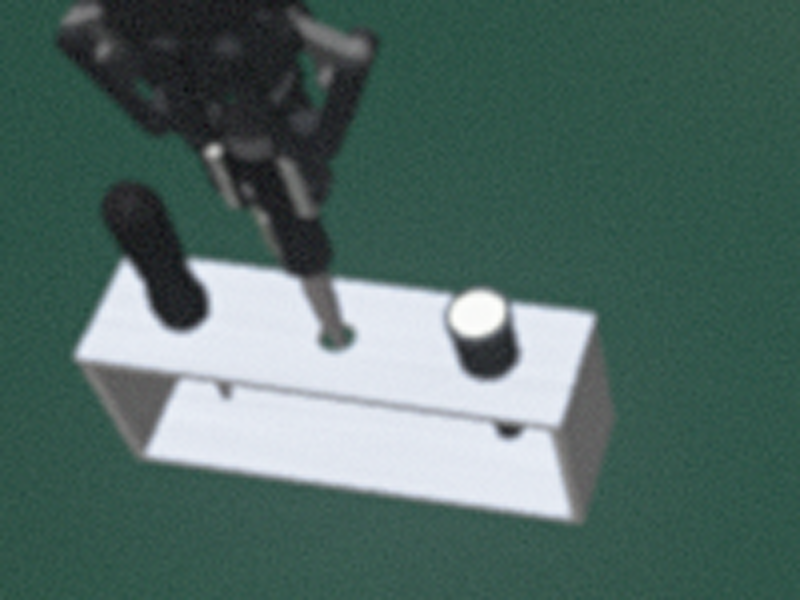

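```bash
python3 -m inch '[[[0,0,0],0,2],[[0,0,0],0,2],[[0.7,0,0],0,2],[[1.3,0,0],0,2],[[1.9,0,0.05],0,2],[[2.5,0,0.15],0,2],[[3.15,0,0.25],0,2],[[3.75,0,0.4],0,2],[[3.75,0,0.4],0,2],[[3.75,0,0.4],0,2]]' 20
python3 - <<'E'
from h import *
goto((.479,-.281,.189),74)
K,V,i=cam("wrist"); cv2.imwrite("pics/w10.png",i[:,:,::-1])
_,_,a=cam("scene");cv2.imwrite("pics/s10.png",cv2.resize(a[120:270,100:300],None,fx=4,fy=4,interpolation=cv2.INTER_CUBIC)[:,:,::-1])
E
```

```text
clock: 7.0
position: [0.4431, -0.2717, 0.1869]
ee_rot: [[-0.962, 0.273, 0.001], [0.273, 0.962, -0.001], [-0.001, -0.0, -1.0]]
wrist_force: [1.6, -1.2, 0.3]
finger_gap: 0.0246
t 7.0 pos [ 0.4431 -0.2717  0.1869] yawy 74.2 F [ 1.58 -1.22  0.34] gap 0.0246 
 shift cm [-3.71  0.09 -0.2 ] twist 0.2
```

View pics/w10.png

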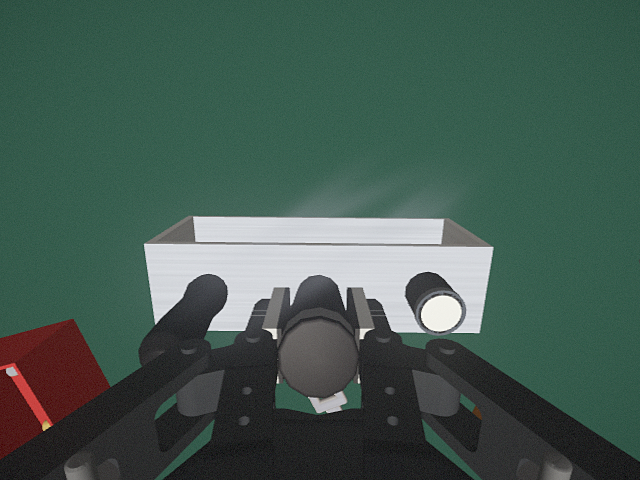

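View pics/s10.png

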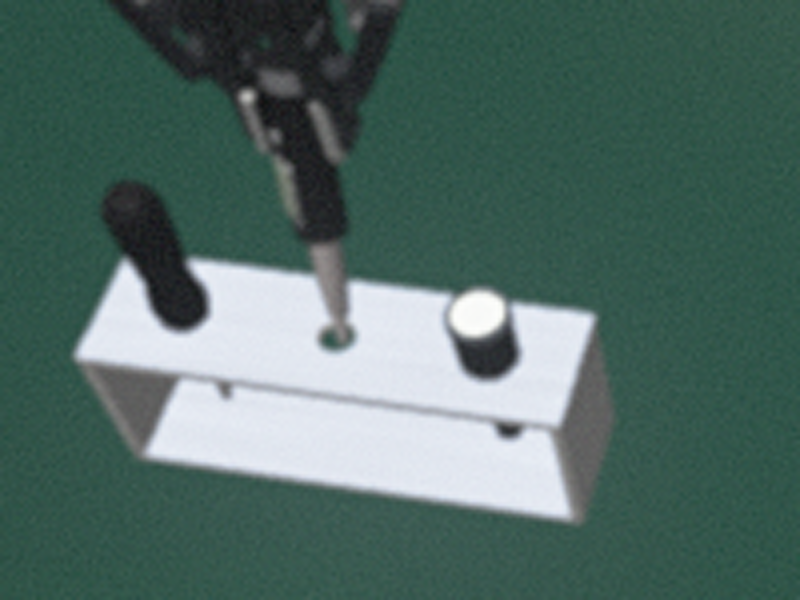

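```bash
python3 -m inch '[[[0.6,0,0.18],0,2],[[1.2,0,0.38],0,2],[[1.8,0,0.62],0,2],[[2.4,0,0.87],0,2],[[3.0,0,1.12],0,2],[[3.0,0,1.12],0,2],[[3.0,0,1.12],0,2],[[3.0,0,1.12],0,2]]' 20
python3 - <<'E'
from h import *
goto((.479,-.281,.189),74)
K,V,i=cam("wrist"); cv2.imwrite("pics/w11.png",i[:,:,::-1])
_,_,a=cam("scene");cv2.imwrite("pics/s11.png",cv2.resize(a[120:270,100:300],None,fx=4,fy=4,interpolation=cv2.INTER_CUBIC)[:,:,::-1])
E
```

```text
clock: 7.77
position: [0.4136, -0.2632, 0.1752]
ee_rot: [[-0.962, 0.273, -0.001], [0.273, 0.962, 0.0], [0.001, 0.0, -1.0]]
wrist_force: [1.1, -0.1, -0.3]
finger_gap: 0.0251
t 7.77 pos [ 0.4136 -0.2632  0.1752] yawy 74.2 F [ 1.08 -0.14 -0.31] gap 0.0251 
 shift cm [-6.78  0.08 -1.39] twist 0.2
```

View pics/w11.png

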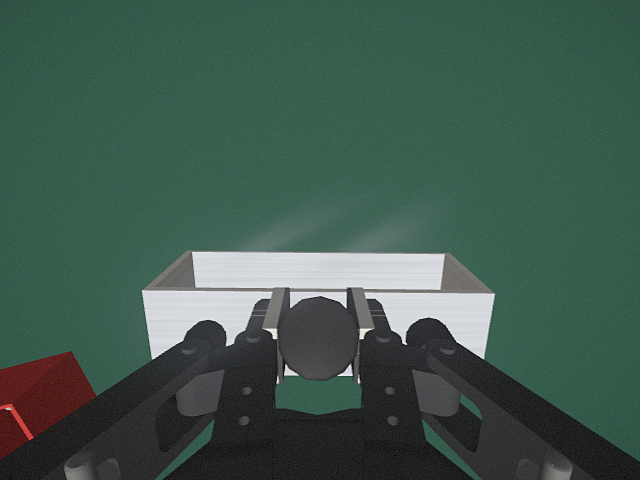

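View pics/s11.png

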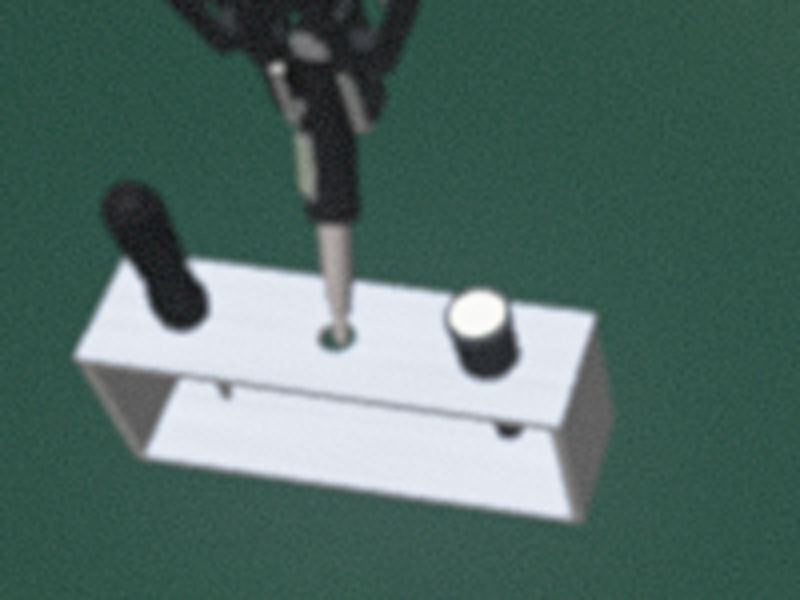

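```bash
python3 -m inch '[[[0,0,0],0,2],[[0,0,0],0,2],[[0.5,0,-0.87],0,2],[[1.5,0,-2.6],0,2],[[3,0,-5.2],0,2],[[3,0,-8],0,2],[[3,0,-8],0,2],[[3,0,-8],0,2],[[3,0,-8],0,2]]' 60
python3 - <<'E'
from h import *
goto((.479,-.281,.189),109.2)
K,V,i=cam("wrist"); cv2.imwrite("pics/w12.png",i[:,:,::-1])
s=arm.sense();R=s["ee_rot"];p=s["position"]
for g in(0,.002):
 for th in(0,15,25,30,35):
  a=np.radians(th); print(g,th,proj(K,V,p+R@np.array([g+.035*np.sin(a),0,-.019-.035*np.cos(a)])).round(0))
_,_,a=cam("scene");cv2.imwrite("pics/s12.png",cv2.resize(a[60:260,100:360],None,fx=3,fy=3,interpolation=cv2.INTER_CUBIC)[:,:,::-1])
_,_,a=cam("top");cv2.imwrite("pics/t12.png",cv2.resize(a[250:450,350:610],None,fx=3,fy=3,interpolation=cv2.INTER_CUBIC)[:,:,::-1])
E
```

```text
clock: 8.62
position: [0.3841, -0.2547, 0.2548]
ee_rot: [[-0.962, 0.273, -0.002], [0.273, 0.962, 0.001], [0.003, 0.0, -1.0]]
wrist_force: [-0.6, 0.7, -2.0]
finger_gap: 0.024
t 8.62 pos [ 0.3841 -0.2547  0.2548] yawy 74.2 F [-0.64  0.74 -2.03] gap 0.024 
 shift cm [-9.86  0.06  6.55] twist -35.0
0 0 [319. 392.]
0 15 [319. 364.]
0 25 [319. 343.]
0 30 [319. 333.]
0 35 [319. 323.]
0.002 0 [319. 386.]
0.002 15 [319. 358.]
0.002 25 [319. 338.]
0.002 30 [319. 327.]
0.002 35 [319. 317.]
```

View pics/w12.png

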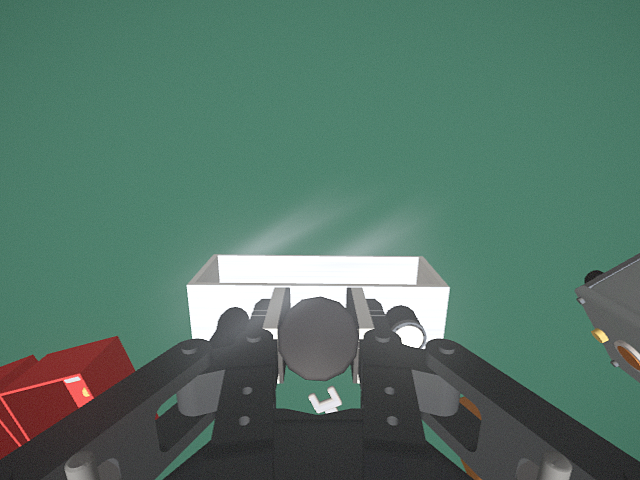

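View pics/s12.png

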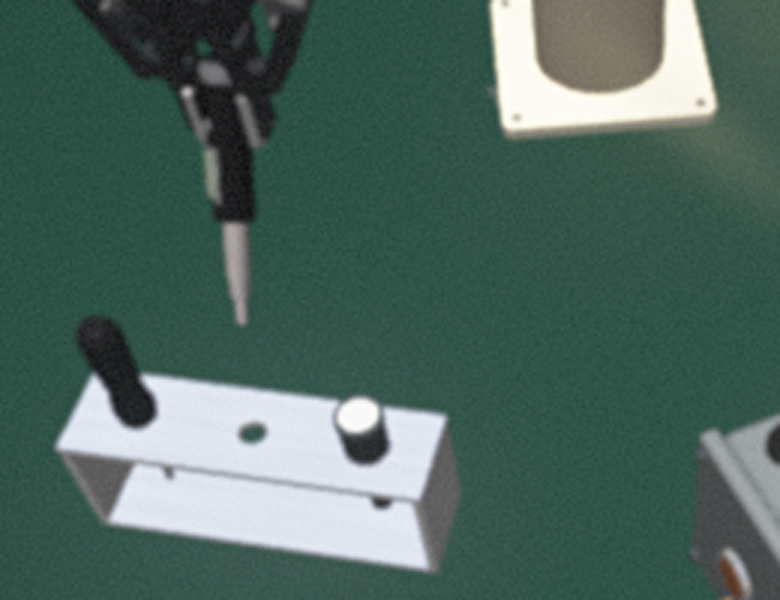

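View pics/t12.png

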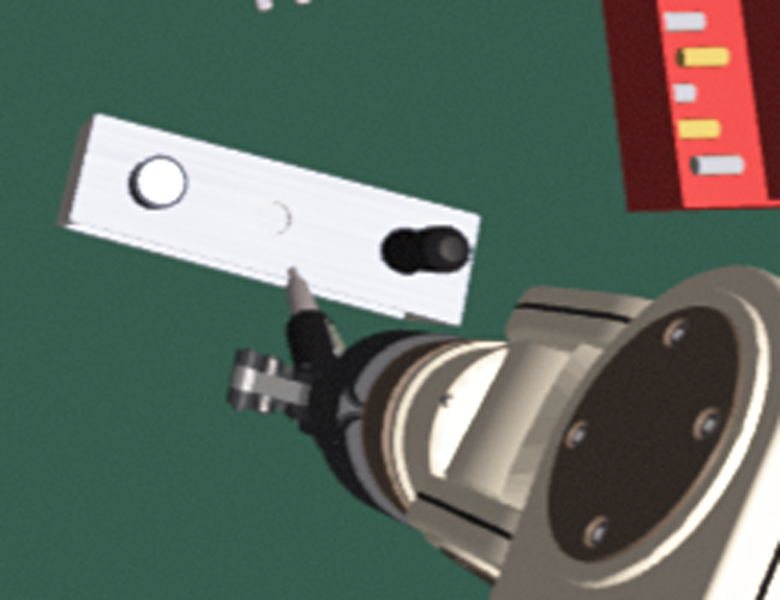

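```bash
python3 - <<'E'
from h import *
Kt,Vt,_=cam("top");Ks,Vs,_=cam("scene")
s=arm.sense();R=s["ee_rot"];p=s["position"]
t=tri([(Kt,Vt,(447.7,339.3)),(Ks,Vs,(180.3,167.7))]); print(t)
for n,K,V,uv in(("top",Kt,Vt,(447.7,339.3)),("scene",Ks,Vs,(180.3,167.7))):
  print(n,uv,proj(K,V,t))
  for th in(20,25,30,35,40):
    a=np.radians(th); q=p+R@np.array([.0-.128*np.sin(a),0,-.019+.128*np.cos(a)]); print(th,q.round(4),proj(K,V,q).round(1))
d=R.T@(t-p); print("tip in tool mm",(d*1000).round(1))
E
```

```text
[ 0.44922502 -0.27260755  0.1614707 ]
top (447.7, 339.3) [446.77034331 339.39568223]
20 [ 0.4262 -0.2665  0.1526] [442.9 352.9]
25 [ 0.4361 -0.2693  0.1568] [444.7 347.1]
30 [ 0.4457 -0.272   0.1619] [446.6 341.5]
35 [ 0.4547 -0.2746  0.1679] [448.6 336.1]
40 [ 0.4633 -0.277   0.1747] [450.7 331. ]
scene (180.3, 167.7) [179.3249035  167.68110658]
20 [ 0.4262 -0.2665  0.1526] [184.2 161.8]
25 [ 0.4361 -0.2693  0.1568] [182.  164.2]
30 [ 0.4457 -0.272   0.1619] [179.7 166.1]
35 [ 0.4547 -0.2746  0.1679] [177.3 167.6]
40 [ 0.4633 -0.277   0.1747] [174.8 168.6]
tip in tool mm [-67.6   0.4  92.3]
```

```bash
python3 -c "
from h import *
goto((.4675,.125,.295),109.2)"
```

```text
t 8.87 pos [ 0.3844 -0.2547  0.254 ] yawy 74.2 F [-0.28  0.56 -0.97] gap 0.025 
 shift cm [ 2.37 38.8  -4.06] twist -35.0
```

```bash
python3 -m inch '[[[0,0,-2],0,2],[[0.2,2,-4],-4,2],[[0.5,5,-4.2],-8,2],[[0.8,8,-4.2],-12,2],[[1.1,12,-4.2],-16,2],[[1.4,16,-4.2],-20,2],[[1.6,20,-4.2],-24,2],[[1.8,24,-4.2],-28,2],[[2,28,-4.2],-32,2],[[2.2,32,-4.2],-35,2],[[2.3,35.5,-4.2],-35,2],[[2.4,38.8,-4.2],-35,2]]'
python3 -m inch '[[[0,0,0],0,2],[[0,0,0],0,2],[[0,0,0],0,2]]'
python3 - <<'E'
from h import *
goto((.4675,.125,.26),109.2)
K,V,i=cam("wrist"); cv2.imwrite("pics/w13.png",i[:,:,::-1])
_,_,a=cam("scene");cv2.imwrite("pics/s13.png",cv2.resize(a[80:280,300:560],None,fx=3,fy=3,interpolation=cv2.INTER_CUBIC)[:,:,::-1])
_,_,a=cam("top");cv2.imwrite("pics/t13.png",cv2.resize(a[200:400,80:340],None,fx=3,fy=3,interpolation=cv2.INTER_CUBIC)[:,:,::-1])
E
```

```text
clock: 9.87
position: [0.4671, 0.1273, 0.2957]
ee_rot: [[-0.944, -0.33, -0.004], [-0.33, 0.944, 0.001], [0.004, 0.003, -1.0]]
wrist_force: [0.6, -0.2, -2.1]
finger_gap: 0.0242
clock: 10.12
position: [0.4666, 0.1272, 0.2949]
ee_rot: [[-0.944, -0.331, -0.007], [-0.331, 0.944, 0.0], [0.006, 0.002, -1.0]]
wrist_force: [-0.8, -1.1, -1.3]
finger_gap: 0.0245
t 10.12 pos [0.4666 0.1272 0.2949] yawy 109.3 F [-0.79 -1.11 -1.31] gap 0.0245 
 shift cm [-0.03 -0.25  3.49] twist 0.1
```

View pics/w13.png

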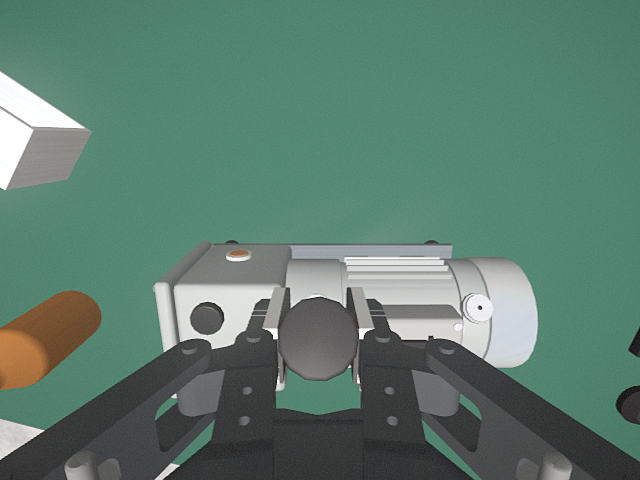

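View pics/s13.png

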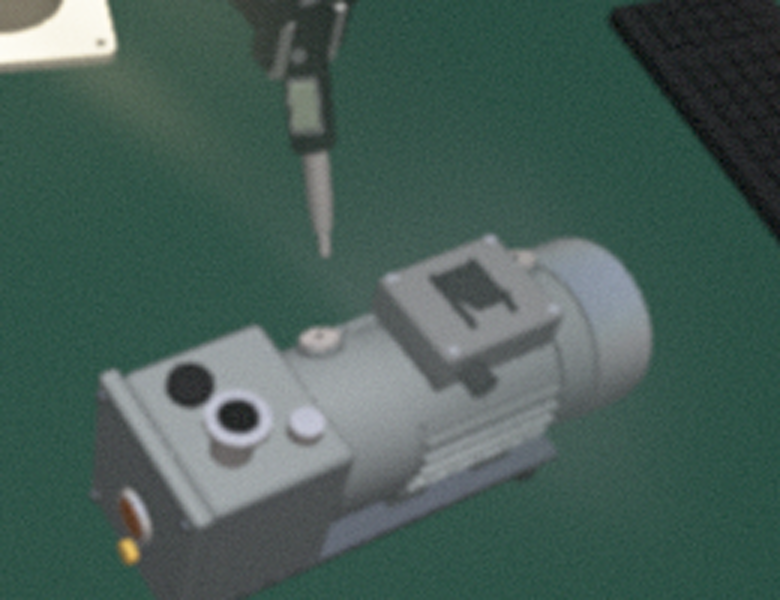

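View pics/t13.png

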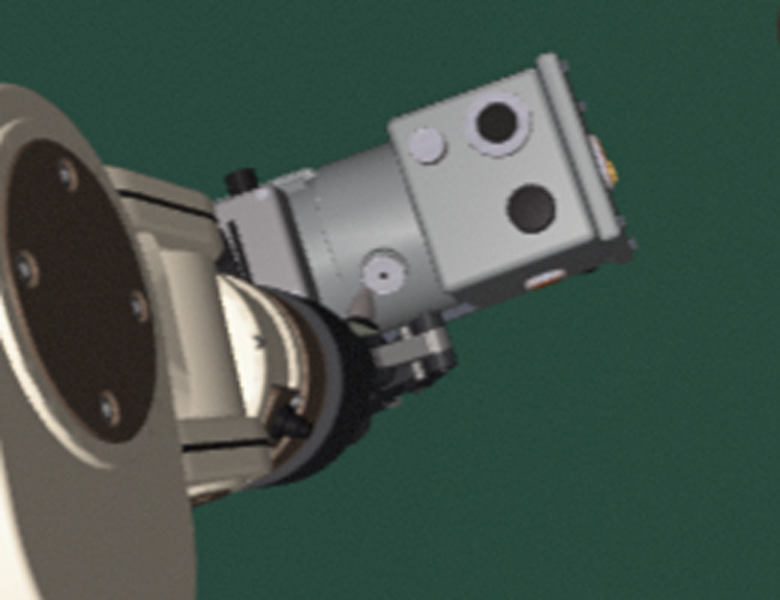

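```bash
python3 -m inch '[[[0,-0.2,1.5],0,2],[[0,-0.2,2.5],0,2],[[0,-0.2,3.3],0,2],[[0,-0.2,3.3],0,2],[[0,-0.2,3.3],0,2],[[0,-0.2,3.3],0,2]]'
python3 - <<'E'
from h import *
goto((.4817,.1301,.234),109.2)
_,_,a=cam("scene");cv2.imwrite("pics/s14.png",cv2.resize(a[140:220,360:470],None,fx=7,fy=7,interpolation=cv2.INTER_CUBIC)[:,:,::-1])
_,_,a=cam("top");cv2.imwrite("pics/t14.png",cv2.resize(a[260:330,160:260],None,fx=7,fy=7,interpolation=cv2.INTER_CUBIC)[:,:,::-1])
E
```

```text
clock: 10.77
position: [0.4676, 0.1239, 0.2633]
ee_rot: [[-0.945, -0.327, -0.004], [-0.327, 0.945, 0.001], [0.003, 0.002, -1.0]]
wrist_force: [0.2, -0.5, -1.6]
finger_gap: 0.025
t 10.77 pos [0.4676 0.1239 0.2633] yawy 109.1 F [ 0.22 -0.5  -1.57] gap 0.025 
 shift cm [-1.54  0.11  2.93] twist -0.1
```

View pics/s14.png

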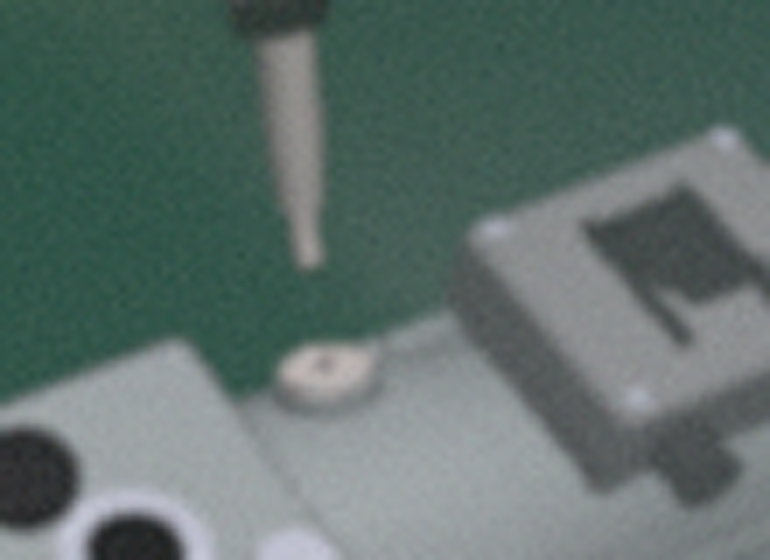

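View pics/t14.png

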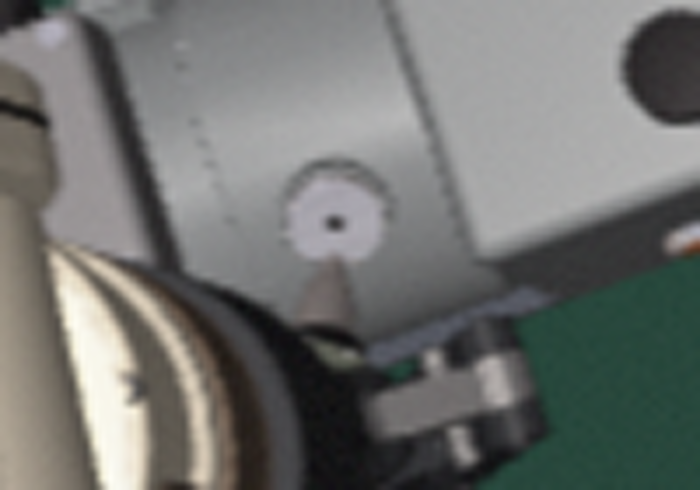

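```bash
cat > d.py <<'E'
from h import *
import sys
def diff(st,tt,sp=(406.4,192.1),tp=(207.9,291.7)):
    Kt,Vt,_=cam("top");Ks,Vs,_=cam("scene")
    t=tri([(Kt,Vt,tt),(Ks,Vs,st)]);p=tri([(Kt,Vt,tp),(Ks,Vs,sp)])
    yw=np.radians(19.2);px=np.array([np.cos(yw),np.sin(yw),0]);py=np.array([-np.sin(yw),np.cos(yw),0])
    n=-px*.5+np.array([0,0,.866]);u=px*.866+np.array([0,0,.5])
    d=t-p;s=arm.sense()
    print("tip",t.round(4),"pad",p.round(4),"d mm: along n",round(1e3*d@n,1),"u(downslope away)",round(1e3*d@u,1),"pumpy",round(1e3*d@py,1))
    print("shift tool cm to pad",(s["ee_rot"].T@(-d)*100).round(2)); print("tip in tool",(s["ee_rot"].T@(t-s["position"])*1e3).round(1))
E
python3 -c "
from d import *
diff((404.6,178.0),(208.0,296.9))"
```

```text
tip [0.5328 0.145  0.1696] pad [0.5447 0.1513 0.1423] d mm: along n 30.3 u(downslope away) 2.0 pumpy -2.0
shift tool cm to pad [-1.35  0.19  2.72]
tip in tool [-68.5  -2.1  93.5]
```

```bash
python3 -m inch '[[[-0.2,0.2,0.4],0,2],[[-0.5,0.2,1.0],0,2],[[-0.8,0.2,1.6],0,2],[[-1.05,0.2,2.15],0,2],[[-1.05,0.2,2.15],0,2],[[-1.05,0.2,2.15],0,2],[[-1.05,0.2,2.15],0,2]]'
python3 - <<'E'
from h import *
goto((.4817,.1301,.234),109.2)
_,_,a=cam("scene");cv2.imwrite("pics/s15.png",cv2.resize(a[140:220,360:470],None,fx=7,fy=7,interpolation=cv2.INTER_CUBIC)[:,:,::-1])
_,_,a=cam("top");cv2.imwrite("pics/t15.png",cv2.resize(a[260:330,160:260],None,fx=7,fy=7,interpolation=cv2.INTER_CUBIC)[:,:,::-1])
K,V,i=cam("wrist"); cv2.imwrite("pics/w15.png",i[:,:,::-1])
E
```

```text
clock: 11.55
position: [0.4768, 0.1297, 0.2416]
ee_rot: [[-0.945, -0.328, -0.004], [-0.328, 0.945, 0.001], [0.004, 0.002, -1.0]]
wrist_force: [-0.2, 0.1, -0.8]
finger_gap: 0.0247
t 11.55 pos [0.4768 0.1297 0.2416] yawy 109.2 F [-0.15  0.12 -0.84] gap 0.0247 
 shift cm [-0.48 -0.13  0.76] twist -0.0
```

View pics/s15.png

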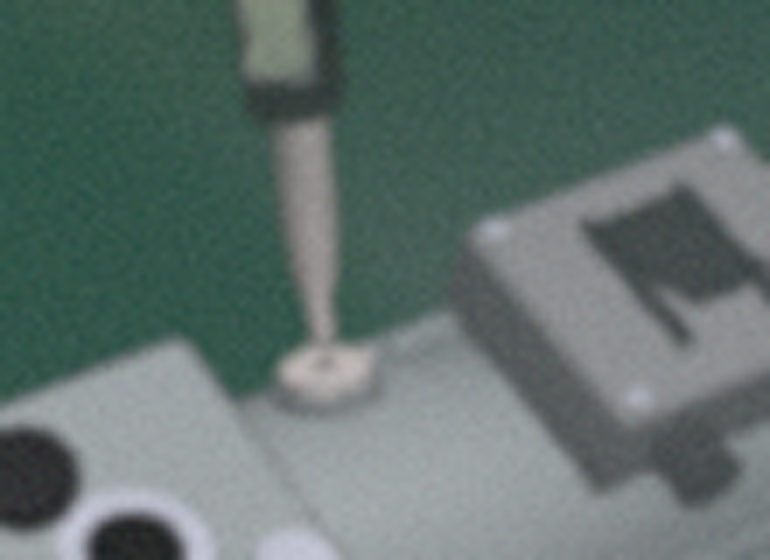

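View pics/t15.png

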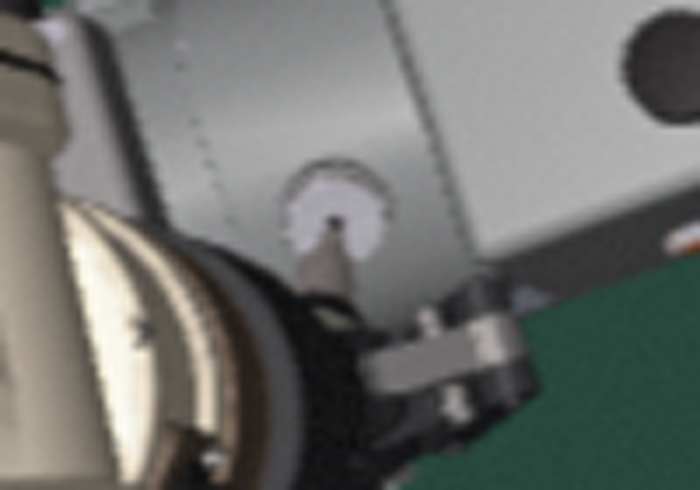

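View pics/w15.png

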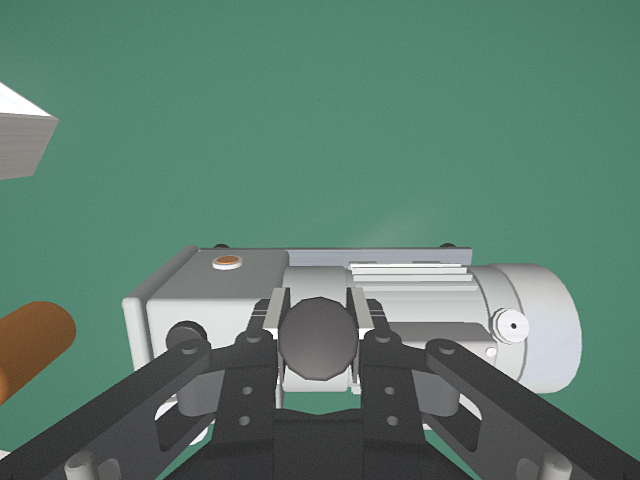

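```bash
python3 -c "
from d import *
diff((406.1,188.9),(207.9,292.6))"
```

```text
tip [0.5424 0.1498 0.1491] pad [0.5447 0.1513 0.1423] d mm: along n 7.2 u(downslope away) 1.1 pumpy -0.6
shift tool cm to pad [-0.27  0.06  0.68]
tip in tool [-68.7  -2.7  92.7]
```

```bash
python3 -m inch '[[[-0.12,0.05,0.3],0,2],[[-0.22,0.05,0.55],0,2],[[-0.27,0.05,0.68],0,2],[[-0.32,0.05,0.77],0,2],[[-0.37,0.05,0.85],0,2],[[-0.42,0.05,0.94],0,2],[[-0.42,0.05,0.94],0,2],[[-0.42,0.05,0.94],0,2],[[-0.42,0.05,0.94],0,2]]'
python3 - <<'E'
from h import *
for k in range(3):
  goto((.4817,.1301,.234),109.2)
  _,_,a=cam("scene")
cv2.imwrite("pics/s16.png",cv2.resize(a[140:220,360:470],None,fx=7,fy=7,interpolation=cv2.INTER_CUBIC)[:,:,::-1])
_,_,a=cam("top");cv2.imwrite("pics/t16.png",cv2.resize(a[260:330,160:260],None,fx=7,fy=7,interpolation=cv2.INTER_CUBIC)[:,:,::-1])
E
```

```text
clock: 12.55
position: [0.4808, 0.1316, 0.2329]
ee_rot: [[-0.945, -0.328, -0.003], [-0.328, 0.945, 0.002], [0.002, 0.002, -1.0]]
wrist_force: [-1.1, -0.6, 2.3]
finger_gap: 0.0247
t 12.55 pos [0.4808 0.1316 0.2329] yawy 109.1 F [-1.08 -0.62  2.29] gap 0.0247 
 shift cm [-0.04 -0.18 -0.11] twist -0.1
t 12.6 pos [0.4808 0.1316 0.2329] yawy 109.1 F [-1.64 -0.57  2.88] gap 0.0248 
 shift cm [-0.03 -0.17 -0.11] twist -0.1
t 12.65 pos [0.4808 0.1316 0.2329] yawy 109.1 F [-0.85 -0.39  2.49] gap 0.0246 
 shift cm [-0.03 -0.17 -0.11] twist -0.1
```

View pics/s16.png

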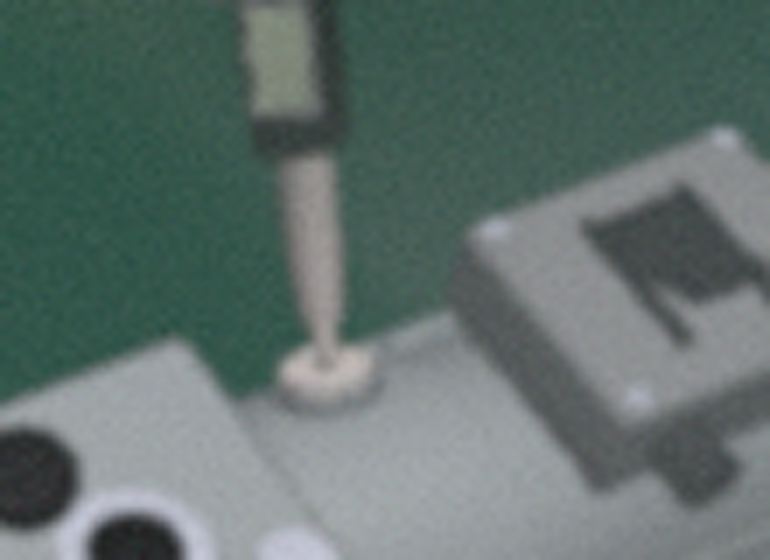

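View pics/t16.png

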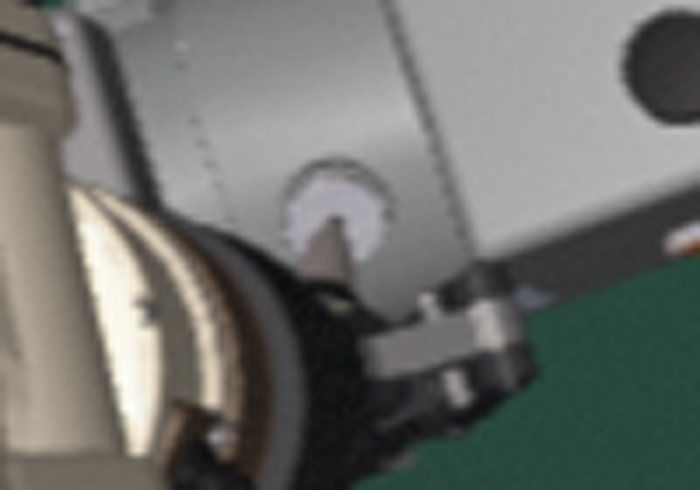

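```bash
python3 -m inch '[[[-0.04,0,0.07],0,2],[[-0.08,0,0.14],0,2],[[-0.08,0,0.14],0,2],[[-0.08,0,0.14],0,2],[[-0.08,0,0.14],0,2],[[-0.08,0,0.14],0,2]]'
python3 - <<'E'
from h import *
F=[];P=[]
for k in range(8):
  cam("scene");s=arm.sense();F.append(s["wrist_force"]);P.append(s["position"])
print(np.mean(F,0),np.ptp(P,0),np.mean(P,0),np.abs(s["qd"]).max(),s["clock"])
_,_,a=cam("scene")
b=cv2.resize(a[80:220,330:500],None,fx=4.2,fy=4.2,interpolation=cv2.INTER_CUBIC);cv2.imwrite("pics/s17.png",b[:,:,::-1])
E
```

```text
clock: 13.25
position: [0.4816, 0.1319, 0.2315]
ee_rot: [[-0.945, -0.328, -0.003], [-0.328, 0.945, 0.002], [0.002, 0.002, -1.0]]
wrist_force: [-1.5, -0.1, 3.2]
finger_gap: 0.025
[-1.42671296 -0.47119869  3.53245958] [2.16300192e-05 1.74180114e-05 4.55211813e-05] [0.4815686  0.13189222 0.23143176] 0.0014335790500354746 13.65
```

View pics/s17.png

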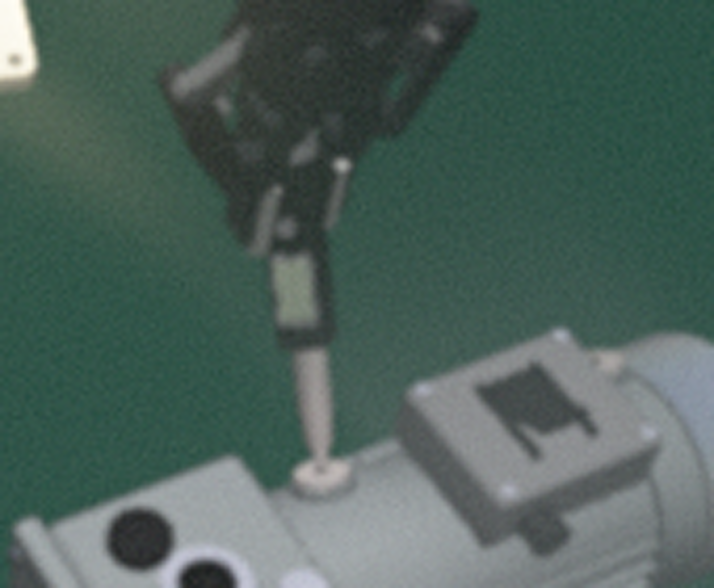

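```bash
python3 -c "
from h import *
print(arm.finish_job()); goto((.48,.13,.23))"
```

```text
the job is handed in; nothing more can be done
None
the job is handed in; nothing more can be done
```

I handed the job in with the pump's rocker pressed over and the pen held on the drive-end pad's centre mark. No verdict was reported.

- **Switch:** I pushed the raised half down until TCP was at z = 0.1795 m, with about 8 N on the wrist. That fits the rocker being level at its stop. The camera pictures look consistent with "on", though they are not sharp enough to prove it.
- **Pen tilt:** the moves allow no tool tilt, so I tilted the pen inside the grip. I lifted it until only its tip was in the rack hole and swung the gripper toward the robot with a light 20 N grip. Then I tightened to 60 N and drew it clear.
- **Final state at about 13.7 s:**
  - **Tip position:** on the mark in the pictures, with the last measured offset about 1 mm.
  - **Pen angle:** about 31° from the tip position, against the pad's 30°. The view of the cap suggested 25–30°.
  - **Press:** about 4.8 N along the axis, so roughly 4–5 mm of the tip's 10 mm. The pen's weight makes this uncertain by about 1 N.
  - **Steadiness:** the arm moved less than 0.05 mm over the last checks.

The wrist camera disagreed with the two fixed cameras by about 7 mm on the pad's position. I relied on the fixed cameras, which saw both tip and pad, for the final alignment. The screwdriver and torch did not appear to move in the pictures taken after the pen was drawn. I made no separate check on the oil bottle and spanner.

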